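# Bowl under the cereal chute, flap held open

## Task

Stand the white bowl upright in the middle of the round pad under the cereal dispenser's chute and let go of it. Then take the bar of the chute's sprung flap, lift the flap open to 45 degrees and finish while still holding it there, so that I can turn the knob; it falls shut if you let go. Leave the pitcher, the egg cup and the spoon where they are.

Things in the scene. Friction and masses are not known exactly. Their poses are not given: they have to be found in the camera images.
- bowl: White plastic bowl, loose: rim 126 mm across outside, foot 84 mm, 55 mm high, wall 4 mm and steep (12 degrees off upright in the upper 37 mm), about 120 g. Origin: centre of its underside, z up. Stands on the table to the right of the dispenser, nearer to or farther from the robot than the egg cup. Its rim can be pinched from above; the pinch tilts it and draws it about 10 mm to the gripper.
- dispenser: Cereal dispenser, fixed, 480 mm tall: grey base plate (150 mm wide, 10 mm thick, x -75 to 230 mm), white chute housing 140 mm wide, mouth to the front, clear hopper (x 123 to 223 mm, from z 260 mm up), knob on its -y side. Origin: table level below the pad's centre; +x away from the mouth, z up; yaw 0.85 to 1.4 rad (mouth to the robot's right). The chute's lip ends at x 50, z 132 mm.
- pad (a point): Centre of the round dark rubber pad, 110 mm across, flush with the top of the dispenser's base plate, 10 mm above the table: the bowl's place. The pad is horizontal and its axes are those of the dispenser.
- flap (a joint): Opening of the chute's flap in rad: 0 shut (panel upright), grows as the lower edge swings out to the front and up, stop at 1.4; 45 degrees is 0.785. White panel 136 mm wide, 90 mm high, 180 g, hung along its top edge. Spring (0.15 N m/rad, preload 0.12 N m) and weight shut it: 1.5 to 2 N at the bar when shut, 3 to 4 N at 45 degrees.
- flap_bar (a point): Middle of the flap's steel bar: round, 12 mm thick, 90 mm long, level, across the front (along the dispenser's y), on two 8 mm rods at its ends. Shut, it lies 70 mm in front of and 78 mm below the hinge line, 170 mm above the table and 26 mm behind the pad's centre, free above, 60 mm off the panel. Its axes turn with the flap.
- flap_hinge (a point): Middle of the flap's hinge line along the dispenser's y, 96 mm behind the pad's centre and 248 mm above the table; it does not move. The bar swings round it at a radius of 105 mm.
- pitcher: Glass juice pitcher, loose, 190 mm tall, 104 mm across at the widest, handle reaching 94 mm out to its -x side; origin at the centre of its underside. To be left alone.
- egg_cup: White porcelain egg cup, loose, 62 mm tall, 48 mm across; origin at the centre of its underside. To be left alone.
- spoon: Steel spoon, loose, 160 mm long, lying on the table along its own x; origin under its middle. To be left alone.
Mind the look-alikes: they are no part of the job. What is meant by the bowl is not blue, green or purple, and is the smaller of those in its own colour.

How it is judged:
On the way, in this order (a step that is already met when the one before it is completed fails the run):
1. the bowl stands upright on the pad, let go, with the flap still shut (horizontal distance between bowl and pad below 0.025 m and z of bowl in the frame of pad between -0.004 and 0.006 m and angle between bowl's own z axis and vertical below 0.1 rad and linear speed of bowl below 0.03 m/s and contact force between the fingers and bowl below 0.05 N and value of joint flap below 0.15 rad), for 0.3 s.
2. the fingers hold the flap open at 45 degrees (value of joint flap between 0.68 and 0.89 rad and contact force between the fingers and flap above 0.5 N and horizontal distance between bowl and pad below 0.025 m), for 0.3 s.
At the end, for the whole second after the job is handed in: The bowl stands upright and released on the dispenser's base, its centre within 25 mm of the pad's centre, and the flap is held still by the fingers (over 0.5 N) at 45 degrees, 6 degrees either way, with nothing else propping it (all of step 2 and z of bowl in the frame of pad between -0.004 and 0.006 m and angle between bowl's own z axis and vertical below 0.1 rad and linear speed of bowl below 0.03 m/s and contact force between each of the fingers, flap and bowl below 0.05 N and velocity of joint flap between -0.1 and 0.1 rad/s and contact force between flap and pitcher below 0.05 N and contact force between flap and egg_cup below 0.05 N and contact force between flap and spoon below 0.05 N); the arm keeps its last pose, push and grip.
It fails at once if the glass pitcher is shifted by more than 30 mm or tipped over (distance of pitcher from where it was at the start of the episode above 0.03 m or angle between pitcher's own z axis and vertical above 0.5 rad).
It fails at once if the egg cup is shifted by more than 30 mm or tipped over (distance of egg_cup from where it was at the start of the episode above 0.03 m or angle between egg_cup's own z axis and vertical above 0.5 rad).
It fails at once if the spoon is shifted by more than 30 mm or tipped over (distance of spoon from where it was at the start of the episode above 0.03 m or angle between spoon's own z axis and vertical above 0.5 rad).
It also fails if it takes over 54 s, if anything falls off the work surface, if the arm or the gripper's body presses on something with over 40 N, if the wrist force passes 120 N, or if a joint passes its speed limit or range.

## Robot

A 6-joint arm with a two-finger parallel gripper is mounted at the origin on the work surface. World frame = base frame: x ahead of the robot, y to its left, z up, the work surface at z = 0. Lengths are in m, angles in rad, forces in N, time in s.
With the tool pointing down it reaches from about 0.275 to 0.825 m from the base axis. Payload 4.9 kg.
Tool frame: the origin (TCP) lies on the centre line of the jaws, within the pads' length; the fingertips stand 14 mm ahead of it and the grasp point (between the pads) lies 5 mm behind it; z points along the fingers, y is the line along which they close (so a half turn about z gives the same grasp; the last joint's range is limited). The gripper opens to 85 mm and grips with 20 to 120 N. Pads are 22 mm wide; open, the fingers measure 114 mm over their backs; the gripper's body (76 mm by 85 mm) begins 54 mm behind the grasp point. The pads swing forward as they close: fully open they stand 13 mm farther back than shut.
Start: joints at [-1.378, 0.326, -0.193, 1.052, 0, 1.437], TCP at [0.177, -0.521, 0.245] pointing down, gripper open.
Joint ranges: [-2.65, 2.65], [-0.97, 1.79], [-1.3, 1.35], [-1.93, 2.1], [-1.47, 1.37], [-3.14, 3.14]. Speed limits (rad/s): [2.57, 2.57, 3.14, 3.14, 3.14, 3.14].

## Interface

Orientations are given as a rotation vector (axis times angle).
In Python, from rig import sensors, cams, workorder, spotter gives the robot as it stands.
- The arm moves only by the tool jog_arm, never from a script. Its argument "series" is a list of rows, each a list of 5 numbers: the shift along the tool's x, y, z in m, then the turn about the tool's z in rad, then the opening, from 0 (shut) to 1 (fully open). A call has 1 to 8 rows; each row shifts and turns the commanded pose from where the row before left it, along the tool's axes as they then stand; what a row does not reach is not made up. A row lasts 1/8 s, in which the tool goes at most 62.5 mm and 10.7 degrees, less where a joint would pass 70% of its speed; a pose out of reach is approached as far as the arm can. A call is refused whole if a number of a shift passes 0.0625 or a number of a turn 0.188, either way. A call with a gripper value outside its range is refused whole. The fingers move at their own pace and stop on an object; "squeeze" is the grip in N (left out, the last holds). Time passes only in rows, so rows that do not move let the fingers close. It gives the time, the measured TCP pose, the force, the opening and the grip force at its end, in the units of the state.
- sensors.get_obs(): the state, without advancing time (a new reading comes with each control period).
- cams.grab_frame(name): name is "scene" or "top" or "wrist"; returns the picture (400x640x3 uint8, red, green, blue); there is no depth.
- cams.camera_params(name): a dict with "mtx" (3x3 intrinsics, pixels), "camera_from_world" (4x4, takes a point from world to camera coordinates); the wrist camera has in their place "T_tool_cam" (4x4, takes a point from camera to tool coordinates, whose origin is the TCP and whose axes are the flange's). Camera axes: x right, y up, looking along -z (the intrinsics and any distortion apply to the point x, -y, -z); pixel columns grow to the right and rows downward; lengths in m; the calibration is good to about 2 mm. A picture is of the moment at which its call begins: read the wrist's pose just before it. camera_params takes no time and is no camera call.
- workorder.sign_off(): hands the job in; it is judged then, once.
Trained networks look in the newest picture that a camera, given by its name, has taken for a name from the list of things; names that differ only in an ending like _2 or _b are one class to them, and where a whole thing is asked for, a point or a joint stands for the part that bears it (a point fixed in the world has none). Each returns a list of dicts, best first, with "confidence" (0 to 1); they miss things now and then, are a little off and sometimes report something else, mostly with a low value. They report only what shows in the picture. A call takes as long as a camera call. They do not tell look-alikes from the thing itself.
- spotter.boxes_of(thing, camera): "at" ([column, row] in pixels, amid what is visible of it).
- spotter.spot_point(thing, camera): "at" ([column, row] in pixels: a listed point, or the origin of a listed thing).
The state is a dict: "t": time; "qpos": joint angles; "joint_vel": joint speeds; "joint_efforts": joint torques, N m; "eef_pos": TCP position; "eef_rot": TCP orientation; "contact_force": force on the tool from outside, world axes, zero at the start; "wrist_torque": the same for the moment, N m; "finger_gap": finger opening in m; "finger_force": force on a finger pad.
Only numpy, scipy, OpenCV 4.12 (cv2) and the standard library are available. Lean on these libraries where they do the work, as an engineer would, in place of code of your own. Each camera call takes 0.05 s, during which the arm holds its last target. There are 200 camera calls.

## Working session

There is one attempt and no reset: what is moved stays moved. The work goes in short steps, Python scripts to look and compute and a tool call to move; the robot and the scene stay as the last step left them, time stands still between calls to the robot, and variables do not carry over. Pictures are saved under pics/ and viewed, at most 10 in all, crops included, and the job is handed in when it is done.

Besides the shell and the picture viewer there is one more tool, called after ">>>" as name(argument=value, ...) on one line, values as JSON. jog_arm: Moves the arm, as the interface text tells. Its arguments: {"type":"object","properties":{"series":{"type":"array","items":{"type":"array","items":{"type":"number"}}},"squeeze":{"type":"number"}},"required":["series"]}

```bash
ls; mkdir -p pics
cat > h.py <<'E'
import numpy as np, cv2
from scipy.spatial.transform import Rotation as R
from rig import sensors, cams, workorder, spotter
def wcam(name):
    p=cams.camera_params(name); K=np.array(p["mtx"])
    if name=="wrist":
        o=sensors.get_obs(); T=np.eye(4); T[:3,:3]=R.from_rotvec(o["eef_rot"]).as_matrix(); T[:3,3]=o["eef_pos"]
        return K,T@np.array(p["T_tool_cam"])
    return K,np.linalg.inv(np.array(p["camera_from_world"]))
def ray(name,uv,z,KT=None):
    K,T=KT or wcam(name)
    d=np.linalg.inv(K)@[uv[0],uv[1],1]; d=T[:3,:3]@(d*[1,-1,-1]); c=T[:3,3]
    return c+d*(z-c[2])/d[2]
def proj(name,P,KT=None):
    K,T=KT or wcam(name)
    q=(np.linalg.inv(T)@np.r_[P,1])[:3]*[1,-1,-1]; q=K@q; return q[:2]/q[2]
def save(name,f):
    im=cams.grab_frame(name); cv2.imwrite("pics/"+f,im[:,:,::-1]); return im
E
python3 - <<'E'
from h import *
np.set_printoptions(precision=3,suppress=True)
for c in ["top","scene"]:
    save(c,c+"0.png"); p=cams.camera_params(c); print(c,p.keys(),wcam(c)[1][:3,3])
    for n,z in [("bowl",0),("pad",.01),("flap_bar",.17),("flap_hinge",.248),("dispenser",0),("pitcher",0),("egg_cup",0),("spoon",0)]:
        print(n,[(np.round(d["at"]),round(d["confidence"],2),ray(c,d["at"],z)) for d in spotter.spot_point(n,c)])
print(sensors.get_obs()); print(cams.camera_params("wrist"))
E
```

```text
pics
top dict_keys(['mtx', 'camera_from_world']) [ 0.286 -0.079  1.773]
bowl [(array([386., 257.]), 0.94, array([ 0.305, -0.337,  0.   ])), (array([410., 152.]), 0.9, array([ 0.705, -0.435,  0.   ])), (array([354., 210.]), 0.85, array([ 0.481, -0.219,  0.   ])), (array([440., 213.]), 0.76, array([ 0.469, -0.541,  0.   ])), (array([345., 162.]), 0.59, array([ 0.666, -0.186,  0.   ]))]
pad [(array([295., 190.]), 0.84, array([0.556, 0.006, 0.01 ]))]
flap_bar [(array([287., 190.]), 0.79, array([0.531, 0.025, 0.17 ])), (array([296., 190.]), 0.17, array([ 0.529, -0.008,  0.17 ]))]
flap_hinge [(array([272., 196.]), 0.67, array([0.497, 0.069, 0.248]))]
dispenser [(array([293., 189.]), 0.67, array([0.56 , 0.012, 0.   ]))]
pitcher [(array([190., 213.]), 0.75, array([0.466, 0.397, 0.   ]))]
egg_cup [(array([392., 211.]), 0.67, array([ 0.475, -0.362,  0.   ]))]
spoon [(array([192., 159.]), 0.83, array([0.673, 0.399, 0.   ])), (array([286., 185.]), 0.68, array([0.575, 0.037, 0.   ]))]
scene dict_keys(['mtx', 'camera_from_world']) [ 1.124 -0.829  1.317]
bowl [(array([331., 273.]), 0.98, array([ 0.
[... 880 characters left out ...]
 ,  1.437]), 'joint_vel': array([-0.001, -0.001, -0.001, -0.001,  0.001, -0.002]), 'joint_efforts': array([  0.   , -44.331,  26.276,   0.001,  -0.   ,   0.   ]), 'eef_pos': array([ 0.177, -0.521,  0.245]), 'eef_rot': array([3.1  , 0.511, 0.   ]), 'contact_force': array([ 0.671, -0.265,  0.003]), 'wrist_torque': array([ 0.017,  0.003, -0.003]), 'finger_force': 0.0, 'finger_gap': 0.08532812410762843}
{'mtx': array([[309.769,   0.   , 324.778],
       [  0.   , 309.769, 201.758],
       [  0.   ,   0.   ,   1.   ]]), 'T_tool_cam': array([[-0.   ,  0.945,  0.327,  0.084],
       [ 1.   ,  0.   ,  0.   ,  0.001],
       [ 0.   ,  0.327, -0.945, -0.129],
       [ 0.   ,  0.   ,  0.   ,  1.   ]])}
```

View pics/top0.png

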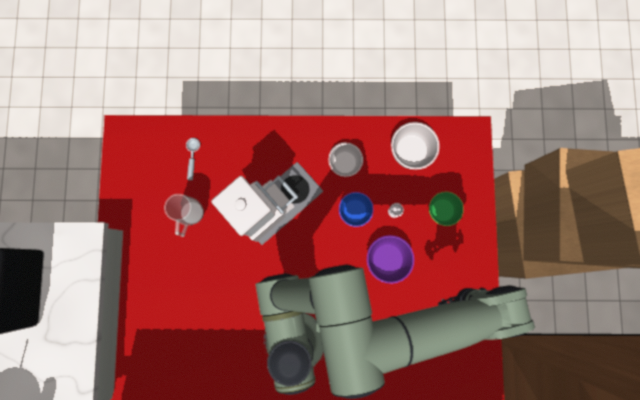

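View pics/scene0.png

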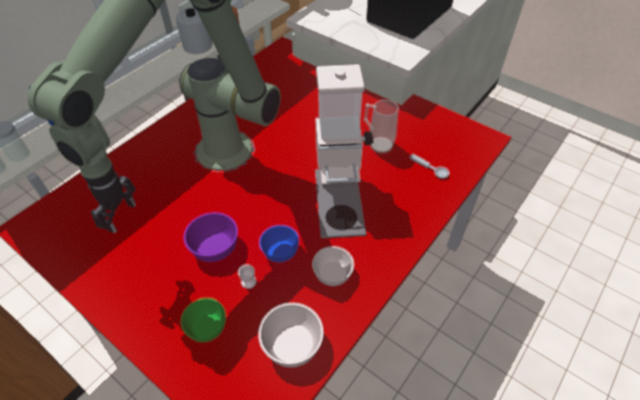

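The white bowl meant is the smaller one at top (345,160), scene (331,270), in shade. The dispenser's mouth faces away and to the right, with the pad at top (295,188). I'm moving to look from above.

>>> jog_arm(series=[[0.058,-0.012,0,0,1],[0.058,-0.012,0,0,1],[0.058,-0.012,0,0,1],[0.058,-0.012,0,0,1],[0.058,-0.012,0,0,1],[0.058,-0.012,0,0,1],[0.058,-0.012,0,0,1],[0.058,-0.012,0,0,1]])

```text
t: 1.9
eef_pos: [0.5868, -0.2799, 0.2454]
eef_rot: [3.099, 0.511, 0.0]
contact_force: [0.6, -1.2, 0.7]
finger_gap: 0.0855
finger_force: 0.0
```

>>> jog_arm(series=[[0.058,-0.012,0,0,1],[0.058,-0.012,0,0,1],[0,0,0,-0.177,1],[0,0,0,-0.177,1],[0,0,0,0,1]])

```text
t: 2.52
eef_pos: [0.6874, -0.2208, 0.2449]
eef_rot: [-2.962, -1.046, 0.001]
contact_force: [0.2, -0.4, -0.1]
finger_gap: 0.0857
finger_force: 0.0
```

```bash
cat > look.py <<'E'
from h import *
import sys
np.set_printoptions(precision=4,suppress=True)
o=sensors.get_obs(); print(o["t"],o["eef_pos"],o["eef_rot"],o["qpos"],o["contact_force"],o["finger_gap"],o["finger_force"])
KT=wcam("wrist")
if sys.argv[1]!="-": save("wrist",sys.argv[1])
for n,z in [("bowl",0),("pad",.01),("flap_bar",.17),("flap_hinge",.248)]:
    print(n,[(np.round(d["at"]),round(d["confidence"],2),ray("wrist",d["at"],z,KT)) for d in spotter.spot_point(n,"wrist")])
E
python3 look.py w1.png
```

```text
2.525 [ 0.6874 -0.2208  0.2449] [-2.9619 -1.0462  0.0006] [-0.413   0.6668  0.3588  1.2633  0.      2.0496] [ 0.1916 -0.3573 -0.1349] 0.08569366724545993 0.0
bowl [(array([457., 250.]), 0.73, array([ 0.7111, -0.4308,  0.    ])), (array([228., 280.]), 0.71, array([ 0.4769, -0.2177,  0.    ])), (array([287., 162.]), 0.62, array([ 0.6633, -0.1818,  0.    ])), (array([402., 389.]), 0.43, array([ 0.4815, -0.5481,  0.    ]))]
pad [(array([100., 133.]), 0.89, array([0.5573, 0.0071, 0.01  ]))]
flap_bar []
flap_hinge []
```

View pics/w1.png

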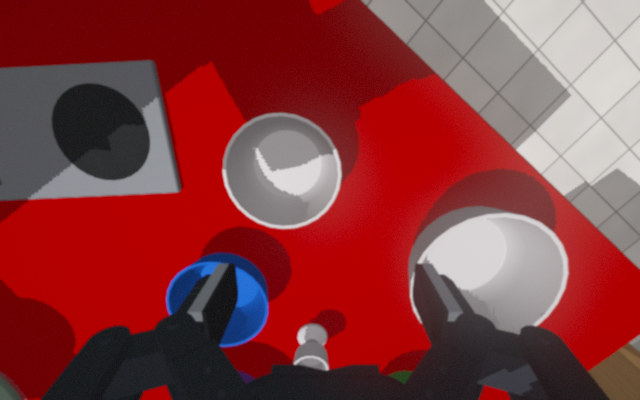

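The wrist picture shows the white bowl at (282,170), the pad at (101,132), and the plate's front corners at (153,60) and (181,190). Fingers are at the bottom. Next I compute the bowl centre from its rim and the yaw from the plate corners.

Run:
```python
from h import *
np.set_printoptions(precision=4,suppress=True)
KT=wcam("wrist")
pts=np.array([ray("wrist",p,.055,KT)[:2] for p in [(222,169),(341,172),(283,113),(285,228),(245,125),(322,128),(240,212),(325,212)]],np.float32)
(c,r)=cv2.minEnclosingCircle(pts); print("bowl rim",c,r, "circle radii",np.hypot(*(pts-np.array(c)).T))
a,b,l1,l2=[ray("wrist",p,.01,KT)[:2] for p in [(153,60),(181,190),(0,69),(0,201)]]
print(a,b,np.linalg.norm(a-b))
f=(a+b)/2
for u,v in [(a,l1),(b,l2)]: d=v-u; print("side yaw",np.arctan2(d[1],d[0]))
d=b-a; print("front->yaw",np.arctan2(d[1],d[0])); 
y=np.arctan2(*(l1-a+l2-b)[::-1]); print("pad",f+.075*np.array([np.cos(y),np.sin(y)]))
R0=R.from_rotvec(sensors.get_obs()["eef_rot"]).as_matrix(); print(R0)
```

```text
bowl rim (0.662604570388794, -0.1820257604122162) 0.06428898125886917 circle radii [0.0617 0.0638 0.0616 0.0631 0.06   0.0642 0.0642 0.0642]
[ 0.6646 -0.0031] [ 0.556 -0.101] 0.14617293185076566
side yaw 2.3027993643885645
side yaw 2.312485756524218
front->yaw -2.4082250498530238
pad [0.5598 0.0034]
[[ 0.7782  0.628   0.0002]
 [ 0.628  -0.7782 -0.    ]
 [ 0.0001  0.0001 -1.    ]]
```

>>> jog_arm(series=[[0,0,0,-0.055,1],[0.0076,0.0136,0,0,1],[0,0,0.05,0,0.8],[0,0,0.05,0,0.8],[0,0,0.05,0,0.8],[0,0,0.033,0,0.8],[0,0,0.02,0,0.8],[0,0,0,0,0.8]], squeeze=30)

```text
t: 3.78
eef_pos: [0.7012, -0.2258, 0.0409]
eef_rot: [-2.93, -1.128, 0.003]
contact_force: [0.5, 0.4, 0.7]
finger_gap: 0.0682
finger_force: 0.0
```

>>> jog_arm(series=[[0,0,0,0,0],[0,0,0,0,0],[0,0,0,0,0],[0,0,0,0,0],[0,0,0,0,0],[0,0,0,0,0]])

```text
t: 4.53
eef_pos: [0.7025, -0.2263, 0.0438]
eef_rot: [2.931, 1.13, 0.002]
contact_force: [-0.6, -0.7, 5.8]
finger_gap: 0.0087
finger_force: 28.3
```

>>> jog_arm(series=[[0,0,-0.012,0,0],[0,0,-0.015,0,0],[0,0,-0.018,0,0],[0,0,0,0,0]])

```text
t: 5.03
eef_pos: [0.7038, -0.2269, 0.09]
eef_rot: [2.928, 1.129, 0.005]
contact_force: [1.1, -0.2, -0.5]
finger_gap: 0.005
finger_force: 29.9
```

```bash
python3 look.py w2.png
python3 - <<'E'
from h import *
s=save("scene","s2f.png"); w=cv2.imread("pics/w2.png")
a=cv2.resize(s[180:380,220:420,::-1],(600,600)); 
cv2.imwrite("pics/c2.png",np.hstack([cv2.resize(a,(300,300)),cv2.resize(w,(480,300))]))
E
```

```text
5.025 [ 0.7038 -0.2269  0.09  ] [2.9282 1.1286 0.005 ] [-0.4114  0.7912  0.1931  0.968  -0.0002  1.9944] [ 1.0728 -0.15   -0.4654] 0.005014744707338629 29.926830947224516
bowl [(array([500., 351.]), 0.9, array([ 0.7115, -0.4339, -0.    ])), (array([252., 230.]), 0.65, array([ 0.6559, -0.1953,  0.    ]))]
pad []
flap_bar []
flap_hinge []
```

View pics/c2.png

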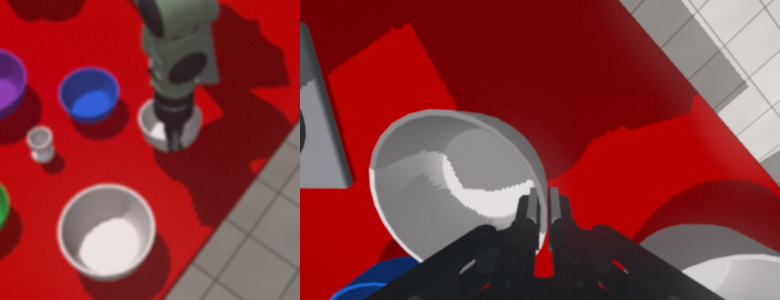

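The bowl is held and tilted as expected (wrist crop about (460,180)). Before carrying it, I'll check forearm clearance to the hopper.

Run:
```python
from h import *
np.set_printoptions(precision=3,suppress=True)
im=save("top","t3.png"); cv2.imwrite("pics/t3c.png",cv2.resize(im[100:400,180:480,::-1],(600,600)))
pad=np.array([.559,.005]); y=2.305; X=np.array([np.cos(y),np.sin(y)]);Y=np.array([-X[1],X[0]])
D=[((.326,-.193),(.177,-.521,.245)),((.6668,.3588),(.6874,-.2208,.2449)),((.7912,.1931),(.7038,-.2269,.09))]
A=[];b=[]
for (q2,q3),p in D:
    u=q2-q3; r=np.sqrt(p[0]**2+p[1]**2-.0738**2)
    A+= [[np.sin(q2),np.cos(u),np.sin(u),1,0],[np.cos(q2),-np.sin(u),np.cos(u),0,1]]; b+=[r,p[2]]
s,res,rk,sv=np.linalg.lstsq(np.array(A),np.array(b),rcond=None); print(s,res,sv)
for n,P in [("hop(%d,%d)"%(i*1000,j*1000),np.r_[pad+i*X+j*Y,.48]) for i in(.123,.223) for j in (-.05,.05)]: print(n,P,proj("top",P)-[180,100])
print("base",proj("top",[0,0,0]), [proj("top",[0.45,0,z]) for z in (0,.3,.5)])
```

```text
[ 0.516  0.395  0.076 -0.001 -0.113] [0.] [2.982 2.445 0.294 0.15  0.141]
hop(123,-50) [0.514 0.13  0.48 ] [61.784 78.818]
hop(123,50) [0.439 0.063 0.48 ] [ 85.505 105.498]
hop(223,-50) [0.447 0.204 0.48 ] [ 34.23  102.737]
hop(223,50) [0.372 0.137 0.48 ] [ 57.905 129.779]
base [294.933 341.272] [array([296.014, 217.839]), array([291.822, 209.004]), array([287.947, 200.839])]
```

View pics/t3c.png

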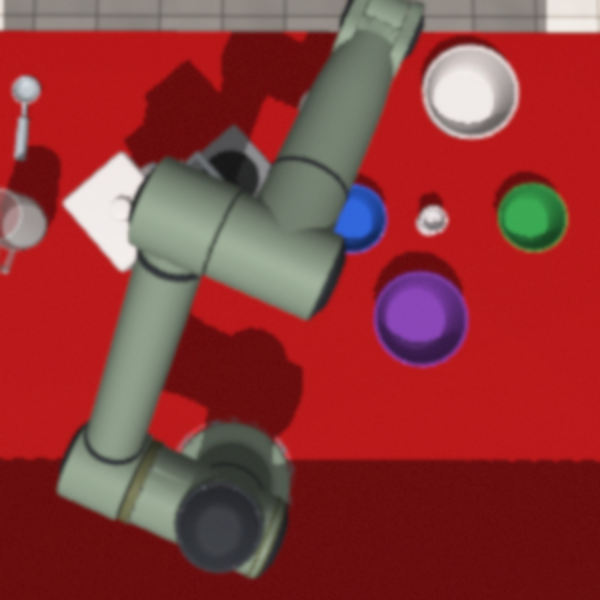

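The elbow seen in the top view (crop (240,240)) overlaps the hopper's outline, but it is high up. I'll estimate link heights to get the clearance at the pad and bar poses.

Run:
```python
from h import *
from scipy.optimize import fsolve
np.set_printoptions(precision=3,suppress=True)
q1=-.411; d=np.array([np.cos(q1),np.sin(q1)]); L=np.array([-d[1],d[0]])
for z in (.4,.5,.55,.6,.65):
    p=ray("top",(180+120,100+120),z)[:2]; e1=ray("top",(180+82,100+102),z)[:2]; e2=ray("top",(180+160,100+138),z)[:2]
    f=ray("top",(180+173,100+50),z)[:2]
    print(z,"elbow radial",p@d,"(want .367) ends",e1@d,e2@d,"lat",e1@L,e2@L,"forearm lat",f@L)
print("cap", [(z,proj("top",[0,0,z])) for z in (.2,.3)])
l1,A,B,a,h=.516,.395,.076,-.001,-.113
for n,P in [("bowl place",(.592,-.031,.06)),("bar shut",(.5416,.0243,.175)),("bar shut+y28",(.521,.0055,.175)),("bar45",(.565,-.002,.247)),("bar45+y28",(.544,-.021,.247))]:
    r=np.sqrt(P[0]**2+P[1]**2-.0738**2); q1=np.arctan2(P[1],P[0])-np.arcsin(.0738/np.hypot(P[0],P[1]))
    q2,u=fsolve(lambda v:[l1*np.sin(v[0])+A*np.cos(v[1])+B*np.sin(v[1])+a-r, h+l1*np.cos(v[0])-A*np.sin(v[1])+B*np.cos(v[1])-P[2]],[.4,.6])
    dd=np.array([np.cos(q1),np.sin(q1)]);LL=np.array([-dd[1],dd[0]]); c=np.array([.439,.063])
    el=(l1*np.sin(q2),l1*np.cos(q2)); # height rel shoulder
    wr=(el[0]+A*np.cos(u)+B*np.sin(u), el[1]-A*np.sin(u)+B*np.cos(u))
    rc=c@dd; t=(rc-el[0])/(wr[0]-el[0])
    print(n,"q1 %.3f q2 %.3f u %.3f"%(q1,q2,u),"elbow",el,"wrist",wr,"corner radial %.3f lat %.3f"%(rc,c@LL),"forearm height rel shoulder there %.3f"%(el[1]+t*(wr[1]-el[1])))
```

```text
0.4 elbow radial 0.38467717758878917 (want .367) ends 0.3882126984144638 0.383504615832998 lat 0.258646880749936 0.00829088414104114 forearm lat 0.0762261295767183
0.5 elbow radial 0.37806932944689514 (want .367) ends 0.38134737365991156 0.37698216026659703 lat 0.242864972385545 0.010741314700358915 forearm lat 0.07372913152866954
0.55 elbow radial 0.37476540537594816 (want .367) ends 0.3779147112826354 0.3737209324833965 lat 0.23497401820334954 0.01196652998001779 forearm lat 0.07248063250464516
0.6 elbow radial 0.37146148130500106 (want .367) ends 0.3744820489053593 0.370459704700196 lat 0.22708306402115402 0.013191745259676663 forearm lat 0.07123213348062075
0.65 elbow radial 0.36815755723405413 (want .367) ends 0.3710493865280832 0.36719847691699553 lat 0.21919210983895857 0.01441696053933554 forearm lat 0.0699836344565964
cap [(0.2, array([292.07 , 351.616])), (0.3, array([290.34, 357.87]))]
bowl place q1 -0.177 q2 0.578 u 0.891 elbow (np.float64(0.2817021757666144), np.float64(0.4323191924589464)) wrist (np.float64(0.5891994219674379), np.float64(0.17299999999739685)) corner ra
[... 361 characters left out ...]
loat64(0.16775789829020424), np.float64(0.48796853132272117)) wrist (np.float64(0.5167759300316117), np.float64(0.28800000000003045)) corner radial 0.427 lat 0.120 forearm height rel shoulder there 0.339
bar45 q1 -0.135 q2 0.353 u 0.504 elbow (np.float64(0.1785481542262805), np.float64(0.48412452594594746)) wrist (np.float64(0.5611629762845675), np.float64(0.36000000000000293)) corner radial 0.427 lat 0.121 forearm height rel shoulder there 0.404
bar45+y28 q1 -0.175 q2 0.315 u 0.521 elbow (np.float64(0.1599237965612366), np.float64(0.4905918663139863)) wrist (np.float64(0.5403797919833483), np.float64(0.35999999999999954)) corner radial 0.421 lat 0.138 forearm height rel shoulder there 0.401
```

Forearm at the hopper corner is about 0.6 m high against the hopper's 0.48 m, so it clears. Carrying the bowl to the pad.

>>> jog_arm(series=[[0,0,-0.012,0,0],[0.024,-0.01,0,0,0],[0.024,-0.03,0,0,0],[0,-0.04,0,0,0],[0,-0.04,0,0,0],[0,-0.04,0,0,0],[0,-0.035,0,0,0],[0,-0.025,0,0,0]])

```text
t: 6.38
eef_pos: [0.5893, -0.0283, 0.0999]
eef_rot: [-2.93, -1.132, -0.001]
contact_force: [-0.1, -0.1, -1.5]
finger_gap: 0.005
finger_force: 29.9
```

>>> jog_arm(series=[[0,0,0,0,0],[0,0,0.015,0,0],[0,0,0.008,0,0],[0,0,0.003,0,0],[0,0,0,0,0]])

```text
t: 7.0
eef_pos: [0.5901, -0.0311, 0.073]
eef_rot: [-2.931, -1.129, 0.001]
contact_force: [-1.0, -0.2, 0.9]
finger_gap: 0.0047
finger_force: 30.8
```

```bash
python3 look.py w4.png
```

```text
7.0 [ 0.5901 -0.0311  0.073 ] [-2.9313 -1.1287  0.0006] [-0.1776  0.5633 -0.2988  0.7093  0.0002  2.2288] [-1.0223 -0.1695  0.9011] 0.004692353960021455 30.843025817885064
bowl [(array([250., 232.]), 0.83, array([0.5479, 0.0023, 0.    ]))]
pad []
flap_bar []
flap_hinge []
```

View pics/w4.png

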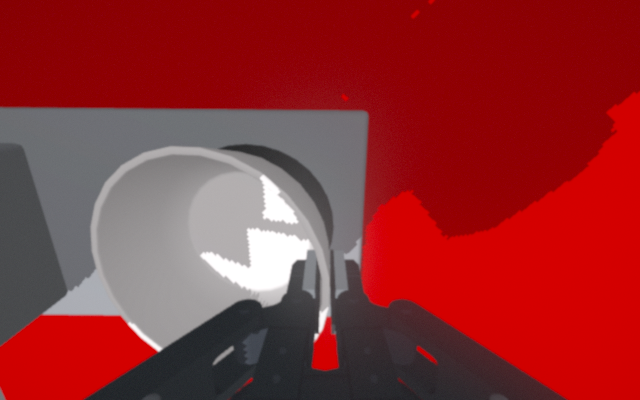

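The wrist view shows the bowl over the pad (centre about (250,232)), with pad showing at its right edge. I'm lowering gently to contact.

>>> jog_arm(series=[[0,0,0.003,0,0],[0,0,0.003,0,0],[0,0,0,0,0]])

```text
t: 7.62
eef_pos: [0.5923, -0.0323, 0.0691]
eef_rot: [2.928, 1.127, 0.005]
contact_force: [1.8, -5.0, 8.9]
finger_gap: 0.0049
finger_force: 42.7
```

>>> jog_arm(series=[[0,0,0.002,0,0.25],[0,0,0.004,0,0.4],[0,0,0.0,0,0.5],[0,0,0,0,0.5],[0,0,-0.02,0,0.5],[0,0,-0.05,0,0.5],[0,0,-0.05,0,0.5],[0,0,0,0,0.5]])

```text
t: 8.62
eef_pos: [0.5931, -0.0311, 0.1859]
eef_rot: [2.927, 1.129, 0.012]
contact_force: [1.6, 0.8, -0.6]
finger_gap: 0.0432
finger_force: 0.0
```

```bash
python3 look.py w5.png
```

```text
8.625 [ 0.5931 -0.0311  0.1859] [2.9272 1.1286 0.0117] [-0.1768  0.4438 -0.1733  0.945   0.0001  2.2289] [ 1.6434  0.7533 -0.6009] 0.043152353763406315 0.0
bowl [(array([275., 182.]), 0.93, array([0.558 , 0.0052, 0.    ])), (array([368., 341.]), 0.81, array([ 0.4756, -0.2147,  0.    ])), (array([628., 321.]), 0.74, array([ 0.7129, -0.4349,  0.    ]))]
pad []
flap_bar [(array([177., 266.]), 0.64, array([0.5392, 0.0252, 0.17  ]))]
flap_hinge []
```

View pics/w5.png

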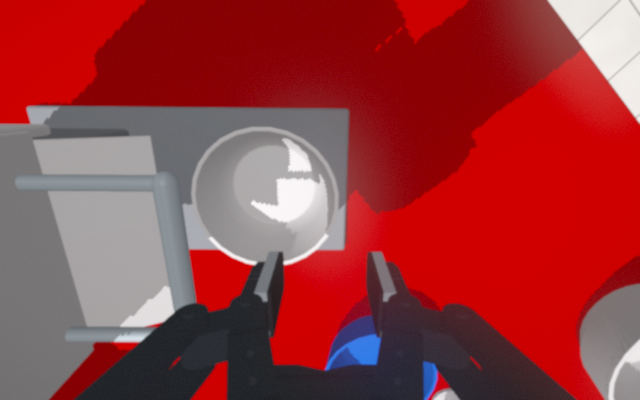

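The bowl stands upright on the pad (rim centre about (265,195)). The bar runs from (168,180) to (185,330). I'm refining the bar line.

Run:
```python
from h import *
np.set_printoptions(precision=4,suppress=True)
KT=wcam("wrist"); o=sensors.get_obs(); Rm=R.from_rotvec(o["eef_rot"]).as_matrix()
for c in [(168,181),(177,262),(184,331)]:
    p=ray("wrist",c,.17,KT); print(p, (p-o["eef_pos"])@Rm)
p=np.array([.5404,.0247,.17]); print((p-o["eef_pos"])@Rm)
# bowl rim
g=[ray("wrist",q,.065,KT) for q in [(193,192),(339,192),(266,127),(272,264)]]; print((g[0]+g[1])/2,(g[2]+g[3])/2)
```

```text
[0.5749 0.0539 0.17  ] [ 0.0463 -0.072   0.0098]
[0.5416 0.0272 0.17  ] [ 0.0037 -0.0745  0.0099]
[0.5074 0.0002 0.17  ] [-0.0398 -0.0775  0.0099]
[ 0.0011 -0.0735  0.0099]
[0.5626 0.0106 0.065 ] [0.5585 0.0038 0.065 ]
```

>>> jog_arm(series=[[0,0,-0.042,0,0.5],[0.003,-0.03,0,0,0.5],[0,-0.0445,0,0,0.5],[0,0,0,0.035,0.5],[0,0,0,0,0.5]], squeeze=30)

```text
t: 9.5
eef_pos: [0.5424, 0.0264, 0.2226]
eef_rot: [2.951, 1.079, -0.001]
contact_force: [0.7, -0.9, -0.3]
finger_gap: 0.0425
finger_force: 0.0
```

```bash
python3 look.py w6.png
```

```text
9.5 [0.5424 0.0264 0.2226] [ 2.9505  1.0787 -0.0011] [-0.0872  0.33   -0.2473  0.994  -0.0003  2.3533] [ 0.6661 -0.8576 -0.3445] 0.04247444869866886 0.0
bowl [(array([427., 317.]), 0.95, array([ 0.477 , -0.2142,  0.    ])), (array([350., 173.]), 0.57, array([0.5596, 0.0019, 0.    ]))]
pad []
flap_bar [(array([324., 237.]), 0.94, array([0.5403, 0.0243, 0.17  ]))]
flap_hinge [(array([151., 323.]), 0.86, array([0.4936, 0.0773, 0.248 ]))]
```

View pics/w6.png

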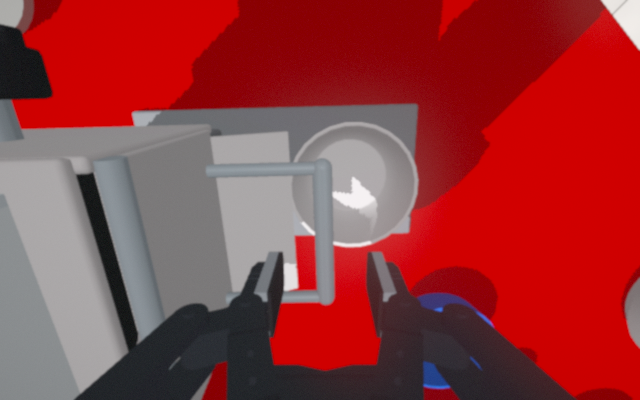

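The bar (325,160–300) lies midway between the fingers (278 and 370). Descending and gripping.

>>> jog_arm(series=[[0,0,0.03,0,0.5],[0,0,0.02,0,0.5],[0,0,0.006,0,0.5],[0,0,0,0,0],[0,0,0,0,0],[0,0,0,0,0],[0,0,0,0,0],[0,0,0,0,0]])

```text
t: 10.75
eef_pos: [0.5419, 0.0269, 0.1675]
eef_rot: [-2.95, -1.079, 0.0]
contact_force: [-2.8, 1.3, 2.9]
finger_gap: 0.011
finger_force: 29.5
```

>>> jog_arm(series=[[0,0.006,-0.006,0,0],[0,0.0054,-0.006,0,0],[0,0.005,-0.0065,0,0],[0,0.0043,-0.007,0,0],[0,0.004,-0.0073,0,0],[0,0.0031,-0.0075,0,0],[0,0,0,0,0],[0,0,0,0,0]])

```text
t: 11.75
eef_pos: [0.5608, 0.0053, 0.208]
eef_rot: [-2.95, -1.078, -0.002]
contact_force: [0.2, 5.0, -1.7]
finger_gap: 0.0107
finger_force: 30.9
```

>>> jog_arm(series=[[0,0.0027,-0.0078,0,0],[0,0.002,-0.008,0,0],[0,0.0014,-0.0082,0,0],[0,0.0008,-0.0082,0,0],[0,0,0,0,0],[0,0,0,0,0]])

```text
t: 12.5
eef_pos: [0.5648, 0.0007, 0.2398]
eef_rot: [-2.949, -1.079, -0.001]
contact_force: [-0.0, 6.1, -3.1]
finger_gap: 0.0107
finger_force: 29.7
```

```bash
python3 look.py w7.png
python3 - <<'E'
from h import *
np.set_printoptions(precision=3,suppress=True)
s=save("scene","s7f.png"); w=cv2.imread("pics/w7.png")
cv2.imwrite("pics/c7.png",np.hstack([cv2.resize(s[80:260,260:420,::-1],(320,360)),cv2.resize(w,(480,300),interpolation=3).copy() if 0 else cv2.resize(w,(480,360))]))
for n,z in [("bowl",.01),("flap_bar",.242),("flap_hinge",.248)]:
    print(n,[(np.round(d["at"]),round(d["confidence"],2),ray("scene",d["at"],z)) for d in spotter.spot_point(n,"scene")])
E
```

```text
12.5 [0.5648 0.0007 0.2398] [-2.9487 -1.0785 -0.0012] [-0.1305  0.3571 -0.1622  1.0517  0.002   2.3098] [-0.0495  6.1453 -3.1   ] 0.01070210043776961 29.71472829580307
bowl [(array([319., 173.]), 0.89, array([0.5559, 0.0016, 0.    ])), (array([631., 287.]), 0.79, array([ 0.7111, -0.4333,  0.    ])), (array([399., 312.]), 0.78, array([ 0.4728, -0.2174,  0.    ]))]
pad []
flap_bar [(array([323., 288.]), 0.79, array([ 0.5239, -0.0329,  0.17  ]))]
flap_hinge [(array([ 96., 298.]), 0.59, array([0.4933, 0.0781, 0.248 ]))]
bowl [(array([294., 345.]), 0.93, array([ 0.721, -0.44 ,  0.01 ])), (array([215., 244.]), 0.87, array([ 0.299, -0.335,  0.01 ])), (array([340., 218.]), 0.71, array([ 0.559, -0.   ,  0.01 ])), (array([206., 326.]), 0.69, array([ 0.483, -0.553,  0.01 ])), (array([281., 249.]), 0.62, array([ 0.48 , -0.217,  0.01 ]))]
flap_bar [(array([339., 169.]), 0.77, array([0.546, 0.002, 0.242]))]
flap_hinge [(array([340., 149.]), 0.9, array([0.5  , 0.07 , 0.248]))]
```

View pics/c7.png

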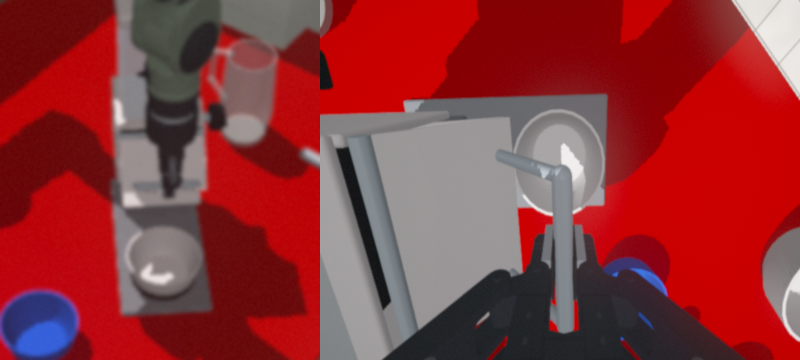

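Run:
```python
from h import *
np.set_printoptions(precision=1,suppress=True)
o=sensors.get_obs(); Rm=R.from_rotvec(o["eef_rot"]).as_matrix(); KT=wcam("wrist")
for zt in (-.015,-.008,-.003,.003,.008):
  print(zt,proj("wrist",o["eef_pos"]+Rm@[.042,0,zt],KT),proj("wrist",o["eef_pos"]+Rm@[.048,0,zt],KT), proj("wrist",o["eef_pos"]+Rm@[.042,.006,zt],KT)-proj("wrist",o["eef_pos"]+Rm@[.042,-.006,zt],KT))
hn=np.array([.4936,.0777]);X=np.array([-.666,.746]);Y=np.array([-.746,-.666])
# panel lower edge corners (90 mm from hinge) vs opening angle
for th in (.68,.785,.89):
  print(th,[proj("wrist",np.r_[hn-X*.09*np.sin(th)+Y*s,.248-.09*np.cos(th)],KT) for s in (-.068,.068)])
```

```text
-0.015 [323.  208.3] [323.  193.7] [30.6 -0. ]
-0.008 [323.1 202.4] [323.1 188.5] [29. -0.]
-0.003 [323.2 198.6] [323.2 185.1] [28. -0.]
0.003 [323.3 194.3] [323.3 181.4] [26.8 -0. ]
0.008 [323.3 191. ] [323.3 178.5] [25.9 -0. ]
0.68 [array([240.8, 128.7]), array([261.9, 315.1])]
0.785 [array([250. , 129.5]), array([269.9, 320.7])]
0.89 [array([258.4, 130.5]), array([277.2, 327.4])]
```

```bash
python3 -c "
import cv2;i=cv2.imread('pics/w7.png');cv2.imwrite('pics/c8.png',cv2.resize(i[100:400,80:400],None,fx=1.87,fy=1.87,interpolation=cv2.INTER_CUBIC))"
```

```text
(no output)
```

View pics/c8.png

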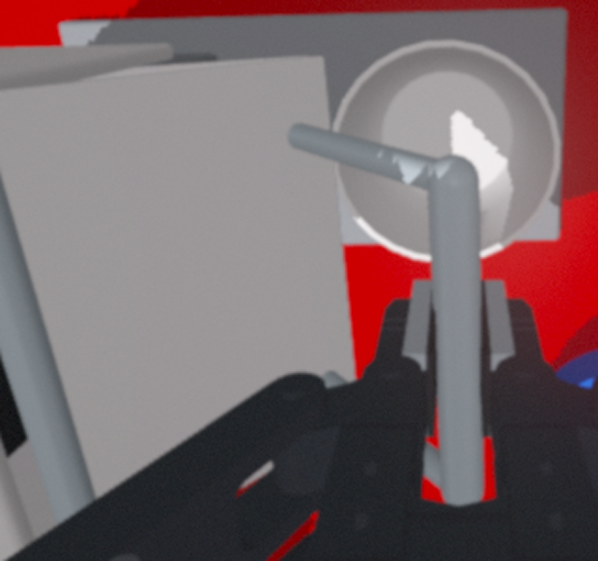

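The panel's free corner is at full-frame (253,130), against (250,129) predicted for 45°, and the bowl is standing on the pad. I'm handing in.

```bash
python3 -c "
from rig import workorder; print(workorder.sign_off())"
```

```text
the job is handed in; nothing more can be done
None
```

The white bowl stands released in the middle of the pad. The gripper is holding the flap open at about 45 degrees (0.79 to 0.82 rad by the wrist camera). I handed the job in at about 12.5 s, but the sign-off returned no verdict.

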